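# Park the index plunger of a tilting stage and lay the stage flat

### The arm

A 7-joint arm with a two-finger parallel gripper is mounted at the origin on a cart in front of the work surface, level with it; the furniture and walls round the work are solid. World frame = base frame: x ahead of the robot, y to its left, z up, the work surface at z = 0. Lengths are in m, angles in rad, forces in N, time in s.
With the tool pointing down it reaches from about 0.425 to 0.975 m from the base axis. Payload 16.7 kg.
Tool frame: the origin (TCP) lies on the front face of the gripper's body, between the roots of the fingers; the fingertips stand 73 mm ahead of it and the grasp point (between the pads) lies 54 mm ahead of it; z points along the fingers, y is the line along which they close (so a half turn about z gives the same grasp; the last joint's range is limited). The gripper opens to 85 mm and grips with 20 to 120 N. Pads are 22 mm wide; open, the fingers measure 114 mm over their backs; the gripper's body (76 mm by 85 mm) begins 54 mm behind the grasp point. The pads swing forward as they close: fully open they stand 13 mm farther back than shut.
Start: joints at [1.143, 0.426, 0.074, 1.606, -0.034, 1.111, -0.067], TCP at [0.185, -0.649, 0.304] pointing down, gripper open.
Joint ranges: [-2.85, 2.85], [-0.5, 2.14], [-1.23, 1.37], [0.21, 2.46], [-1.02, 4.16], [0.16, 2.05], [-2.73, 2.73]. Speed limits (rad/s): [1.89, 1.89, 2.39, 2.39, 3.01, 3.01, 3.01].

### API

Orientations are given as a rotation vector (axis times angle).
In Python, from rig import readout, eyes, robot gives the robot as it stands.
- The arm moves only by the tool send_rows, never from a script. Its argument "steps" is a list of rows, each an object with "translation": the shift along the world's x, y, z in mm, a list of three; "dr": the turn, a rotation vector about the world's x, y, z in degrees, a list of three; "jaw": the gripper command: -1 is fully open, 1 is shut, values between are in proportion. In form: [{"translation": [x, y, z], "dr": [wx, wy, wz], "jaw": jaw}, ...]. A call has 1 to 8 rows; each row is the pose to reach, as a shift and turn from the pose commanded when the call began; what a row does not reach only later rows make up. A row lasts 1/8 s, in which the tool goes at most 62.5 mm and 10.7 degrees, less where a joint would pass 70% of its speed; a pose out of reach is approached as far as the arm can. A call with a gripper value outside its range is refused whole. The fingers move at their own pace and stop on an object; "newtons" is the grip in N (left out, the last holds). Time passes only in rows, so rows that repeat a pose let the fingers close. It gives the time, the measured TCP pose, the force, the opening and the grip force at its end, in the units of the state.
- readout.get_obs(): the state, without advancing time (a new reading comes with each control period).
- eyes.grab_frame(name): name is "scene" or "top" or "wrist"; returns (picture, depth): 384x512x3 uint8, red, green, blue; 384x512 float32, m along the optical axis (not along the pixel's ray), 0 where there is no reading.
- eyes.camera_info(name): a dict with "fx", "fy", "cx", "cy" (pixels), "R" (3x3) and "t" (3): a world point X has camera coordinates R X + t; the wrist camera has in their place "T_tool_cam" (4x4, takes a point from camera to tool coordinates, whose origin is the TCP and whose axes are the flange's). Camera axes: x right, y down, z forward; pixel columns grow to the right and rows downward; lengths in m; the calibration is good to about 2 mm. A picture is of the moment at which its call begins: read the wrist's pose just before it. camera_info takes no time and is no camera call.
- robot.job_done(): hands the job in; it is judged then, once.
The state is a dict: "time": time; "q": joint angles; "joint_vel": joint speeds; "joint_efforts": joint torques, N m; "position": TCP position; "ee_rot": TCP orientation; "force": force on the tool from outside, world axes, zero at the start; "wrist_torque": the same for the moment, N m; "grip_width": finger opening in m; "gripper_force": force on a finger pad.
Only numpy, scipy, OpenCV 4.12 (cv2) and the standard library are available. Lean on these libraries where they do the work, as an engineer would, in place of code of your own. Each camera call takes 0.05 s, during which the arm holds its last target. There are 200 camera calls.

### The job

The tilting stage on the worktop is locked at a slant by a sprung index plunger. Pull the plunger's T-handle out, twist it anticlockwise until it drops into its rest notch and stays retracted by itself, then let go and push the raised edge of the stage down until the table lies fully flat. Leave the plunger parked, and do not disturb the cup, bottle and sample pot that stand nearby.

Things in the scene. Friction and masses are not known exactly. Their poses are not given: they have to be found in the camera images.
- handle_grip (a point): Centre of the index plunger's black T-handle bar, 70 mm long, 14 mm wide, 16 mm deep along the plunger's axis; it slides and turns with the plunger. Axes: z outward along the plunger (the way to pull), 30 degrees from vertical, leaning to the stand's front; y along the bar; x across its 14 mm. A 13 mm stem joins it to the collar below.
- collar_top (a point): Middle of the top of the toothed steel collar (52 mm across) round the stem, on the plunger's axis, 34 mm under the bar's centre when the plunger is home. A side lug on the stem rides in it. z outward along the plunger. Its dark outer ring carries the rest notch and is clamped at a different angle each time, so the notch must be felt for.
- plunger_pull (a joint): How far the plunger is pulled out, m: 0 home (nose locks the table), 0.026 outer stop. The spring pulls home with 6 N at 0 and 0.25 N more per mm. The handle turns freely only when pulled over 0.018; let down between the home slot and the rest notch the lug slides on a land at 0.018; in the rest notch it drops to 0.012 and stays, the nose clear of the table.
- handle_turn (a joint): Twist of the T-handle, rad: 0 in the home slot (bar parallel to the table's hinge), positive anticlockwise seen from the handle's end, range -0.25 to 1.75. Play in the home slot and in the rest notch is 0.15 rad either way. The land begins at about 0.5; the notch's middle lies anywhere from 1.08 to 1.43, not measured.
- table_tilt (a joint): Angle by which the table has been lowered, rad: about 0 at the slanted start (right-hand edge raised by 0.5 rad, 29 degrees), 0.5 fully flat on its stop. The hinge has stiff friction (0.3 N m, about 5 N at the edge) and stays where it is left; while the plunger is home it has only about 0.02 rad of play.
- table_edge (a point): Point on the table's face, mid-width, 65 mm from the hinge and 15 mm in from the raised edge: where to press. x towards that edge, y along the hinge, z square to the face. The table is a 160 x 130 x 10 mm plate with a rubber sheet; its level hinge is 80 mm over the worktop and 23.5 mm under the face, so this point ends 103 mm up when flat.
- tilt_stand: The stand, bolted down: aluminium base plate 190 mm (x) x 250 mm (y) x 12 mm with two cheeks. Origin at the base's underside below the hinge line; -x is its front, which faces more or less to the robot's left; the hinge runs along its y. The plunger is 70 mm to the -y end (the end near the robot), the table's middle 30 mm to the +y end (away from it).
- travel_cup: Dark green travel cup with black lid, 74 mm across, 155 mm tall, a bystander; origin at the centre of its underside, z up.
- capped_bottle: Clear 100 ml bottle with blue cap, 56 mm across, 105 mm tall, a bystander; origin at the centre of its underside, z up.
- sample_pot: Clear sample pot with white lid, 51 mm across, 59 mm tall, a bystander; origin at the centre of its underside, z up.

How it is judged:
On the way, in this order (a step that is already met when the one before it is completed fails the run):
1. the plunger sits retracted in its rest notch (pulled 9 to 15.5 mm, twisted 0.8 to 1.7 rad) with the table still slanted (value of joint plunger_pull between 0.009 and 0.0155 m and value of joint handle_turn between 0.8 and 1.7 rad and value of joint table_tilt below 0.1 rad), for 0.3 s.
2. the table is flat (within 0.05 rad of its stop) (value of joint table_tilt above 0.45 rad), for 0.2 s.
At the end, for the whole second after the job is handed in: The plunger stays parked in its rest notch (pulled out 9 to 15.5 mm, twisted 0.8 to 1.7 rad), the table is flat within 0.05 rad (joint over 0.45 rad), and both are at rest (value of joint plunger_pull between 0.009 and 0.0155 m and value of joint handle_turn between 0.8 and 1.7 rad and value of joint table_tilt above 0.45 rad and velocity of joint table_tilt between -0.05 and 0.05 rad/s and velocity of joint plunger_pull between -0.01 and 0.01 m/s); the robot touches nothing.
It fails at once if the travel cup is shifted more than 40 mm or tipped over (distance of travel_cup from where it was at the start of the episode above 0.04 m or angle between travel_cup's own z axis and vertical above 0.5 rad).
It fails at once if the capped bottle is shifted more than 40 mm or tipped over (distance of capped_bottle from where it was at the start of the episode above 0.04 m or angle between capped_bottle's own z axis and vertical above 0.5 rad).
It fails at once if the sample pot is shifted more than 40 mm or tipped over (distance of sample_pot from where it was at the start of the episode above 0.04 m or angle between sample_pot's own z axis and vertical above 0.5 rad).
It also fails if it takes over 51 s, if anything falls off the work surface, if the arm or the gripper's body presses on something with over 40 N, if the wrist force passes 120 N, or if a joint passes its speed limit or range.

## Working session

There is one attempt and no reset: what is moved stays moved. The work goes in short steps, Python scripts to look and compute and a tool call to move; the robot and the scene stay as the last step left them, time stands still between calls to the robot, and variables do not carry over. Pictures are saved under pics/ and viewed, at most 10 in all, crops included, and the job is handed in when it is done.

Besides the shell and the picture viewer there is one more tool, called after ">>>" as name(argument=value, ...) on one line, values as JSON. send_rows: Moves the arm, as the interface text tells. Its arguments: {"type":"object","properties":{"steps":{"type":"array","items":{"type":"object","properties":{"translation":{"type":"array","items":{"type":"number"}},"dr":{"type":"array","items":{"type":"number"}},"jaw":{"type":"number"}}}},"newtons":{"type":"number"}},"required":["steps"]}

```bash
mkdir -p pics
cat > h.py <<'E'
import numpy as np, cv2
from rig import readout, eyes, robot
from scipy.spatial.transform import Rotation as Rn
def cloud(n):
    o=readout.get_obs(); im,d=eyes.grab_frame(n); c=eyes.camera_info(n)
    v,u=np.indices(d.shape); P=np.stack([(u-c['cx'])/c['fx']*d,(v-c['cy'])/c['fy']*d,d],-1)
    if 'R' in c: W=(P-np.array(c['t']))@np.array(c['R'])
    else:
        T=np.array(c['T_tool_cam']); P=P@T[:3,:3].T+T[:3,3]
        W=P@Rn.from_rotvec(o['ee_rot']).as_matrix().T+o['position']
    W[d==0]=np.nan
    return im,d,W
E
python3 - <<'E'
from h import *
o=readout.get_obs(); print({k:np.round(v,3) for k,v in o.items()})
for n in('scene','top'):
    im,d,W=cloud(n); np.savez(n+'.npz',im=im,W=W); cv2.imwrite(f'pics/{n}.png',im[...,::-1]); print(n,{k:np.round(v,3) for k,v in eyes.camera_info(n).items()})
    im=cv2.imread(f'pics/{n}.png')
a=cv2.imread('pics/scene.png');b=cv2.imread('pics/top.png')
E
```

```text
{'time': np.float64(0.0), 'q': array([ 1.143,  0.427,  0.074,  1.607, -0.034,  1.111, -0.067]), 'joint_vel': array([-0.001,  0.001,  0.002, -0.001, -0.001,  0.   ,  0.   ]), 'joint_efforts': array([ 1.0000e-03, -9.4983e+01,  3.7620e+00, -4.6351e+01,  1.9000e-02,
        1.0000e-02, -0.0000e+00]), 'position': array([ 0.185, -0.649,  0.303]), 'ee_rot': array([-3.11 , -0.435,  0.   ]), 'force': array([-0.26 , -0.16 ,  0.387]), 'wrist_torque': array([-0.015,  0.023, -0.004]), 'gripper_force': np.float64(0.0), 'grip_width': np.float64(0.085)}
scene {'fx': np.float64(379.191), 'fy': np.float64(379.191), 'cx': np.float64(257.204), 'cy': np.float64(190.743), 'R': array([[ 0.86 , -0.511, -0.004],
       [-0.357, -0.596, -0.72 ],
       [ 0.365,  0.62 , -0.694]]), 't': array([-0.539,  0.331,  0.86 ])}
top {'fx': np.float64(377.389), 'fy': np.float64(377.389), 'cx': np.float64(256.165), 'cy': np.float64(192.739), 'R': array([[-0.042, -0.999,  0.002],
       [-0.978,  0.041, -0.205],
       [ 0.204, -0.01 , -0.979]]), 't': array([0.016, 0.634, 1.214])}
```

View pics/scene.png

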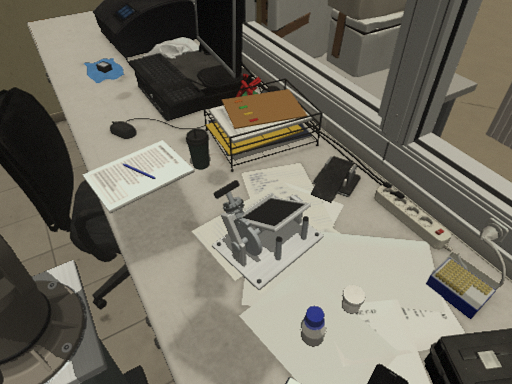

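View pics/top.png

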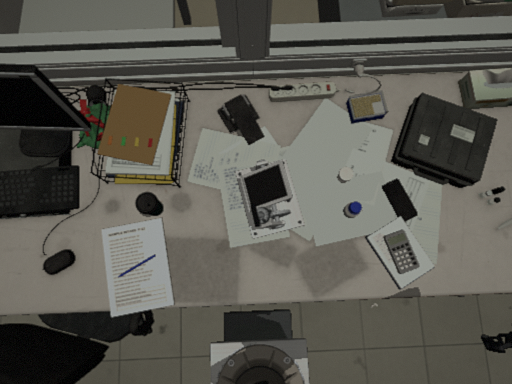

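The scene view shows the T-handle near (228,188), the collar near (236,207), the cup at (199,148), the bottle at (313,325) and the pot at (353,297). In the top view the dark table sheet is at (265,187) and the plunger near (268,217).

Run:
```python
import numpy as np,cv2
S=np.load('scene.npz');T=np.load('top.npz')
a=S['im'][170:290,190:330,::-1];b=T['im'][150:250,210:310,::-1]
a=cv2.resize(a,None,fx=4,fy=4,interpolation=2);b=cv2.resize(b,(int(480*.8),int(480*.8)),interpolation=2)[:384]
c=np.zeros((480,560+240,3),np.uint8);c[:480,:560]=a
c=cv2.resize(a,(420,360));c=np.hstack([c,cv2.resize(b,(360,360))]);cv2.imwrite('pics/crop.png',c)
def pr(D,r,c,s=1):
    W=D['W'];
    print('rows')
    for i in range(*r): print(i,' '.join('(%d %d %d)'%tuple(np.nan_to_num(W[i,j]*1000)) for j in range(*c)))
pr(S,(178,202,3),(210,248,4))
pr(T,(200,232,4),(250,294,5))
# bystanders and table
for n,D in(('scene',S),('top',T)):
    W=D['W'];im=D['im'].astype(int)
    reg=(np.abs(W[...,0]-.6)<.25)&(np.abs(W[...,1])<.4)&(W[...,2]>.03)
    k,l,st,ce=cv2.connectedComponentsWithStats(reg.astype(np.uint8))
    for i in range(1,k):
        if st[i,4]>40:
            p=W[l==i]; print(n,st[i],np.round(np.percentile(p,2,0),3),np.round(np.percentile(p,98,0),3))
```

```text
rows
178 (602 262 1) (614 257 0) (625 248 2) (636 240 2) (648 236 0) (658 228 1) (669 220 3) (680 213 2) (691 206 3) (701 197 5)
181 (595 247 3) (607 242 1) (619 236 0) (630 229 0) (641 223 0) (653 218 0) (562 0 212) (570 -4 213) (686 196 0) (696 188 1)
184 (589 233 4) (601 229 1) (612 222 2) (623 215 1) (634 209 1) (549 -4 213) (557 -8 212) (569 -5 204) (678 182 2) (688 173 4)
187 (584 223 1) (595 218 0) (606 211 0) (616 203 2) (537 -6 211) (546 -8 207) (557 -8 203) (661 178 0) (672 172 0) (680 159 6)
190 (578 210 2) (589 204 1) (516 -6 211) (524 -9 209) (533 -14 209) (543 -13 203) (644 174 -1) (652 162 4) (665 159 0) (676 153 0)
193 (573 200 0) (504 -7 207) (512 -13 208) (521 -15 206) (532 -13 199) (541 -16 197) (636 159 2) (647 153 1) (658 146 1) (670 141 0)
196 (566 187 0) (577 181 0) (509 -18 204) (599 168 0) (609 160 1) (539 -20 191) (630 148 0) (641 141 2) (651 134 1) (662 128 1)
199 (560 173 2) (571 167 2) (581 161 2) (592 156 0) (603 149 1) (537 -24 185) (552 -14 169) (556 -28 179) (567 -28 173) (655 116 2)
rows
200 (610 11 64) (606 -5 79) (605 -22 83) (602 -38 93) (0 0 0) (
[... 1158 characters left out ...]
21  20 174] [ 0.818 -0.048  0.036] [0.85  0.019 0.051]
scene [276 236   7  21 117] [ 0.607 -0.134  0.032] [ 0.621 -0.119  0.095]
scene [342 284  24  25 446] [ 0.667 -0.35   0.033] [ 0.712 -0.305  0.062]
scene [301 305  26  38 736] [ 0.542 -0.365  0.033] [ 0.583 -0.319  0.107]
top [ 131  128   51   58 2409] [0.683 0.247 0.057] [0.846 0.396 0.14 ]
top [243 134  22  11 133] [ 0.821 -0.044  0.037] [0.849 0.023 0.051]
top [ 240  159   53   70 2471] [ 0.513 -0.115  0.065] [0.728 0.029 0.211]
top [338 166  16  16 185] [ 0.668 -0.347  0.033] [ 0.713 -0.3    0.065]
top [136 192  27  23 478] [0.574 0.312 0.044] [0.637 0.375 0.131]
top [344 201  19  17 229] [ 0.544 -0.353  0.035] [ 0.586 -0.31   0.108]
```

View pics/crop.png

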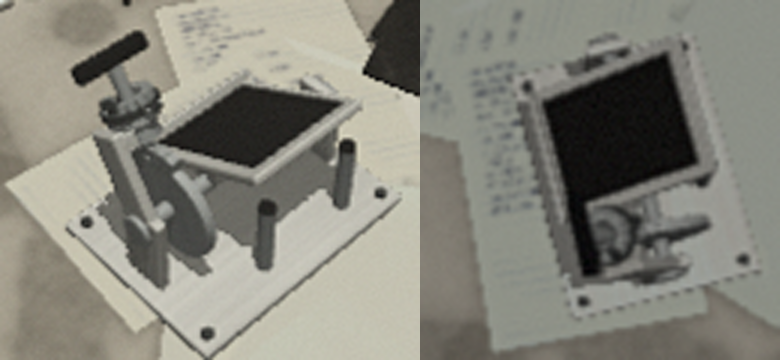

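```bash
cat > m.py <<'E'
from h import *
S=np.load('scene.npz');T=np.load('top.npz')
for n,D in(('scene',S),('top',T)):
    W=D['W'];g=D['im'].astype(int).max(-1)
    R=(W[...,0]>.49)&(W[...,0]<.75)&(W[...,1]>-.14)&(W[...,1]<.06)
    b=W[R&(W[...,2]>.188)&(g<60)&(W[...,1]>-.03)]
    c=b.mean(0);u,s,v=np.linalg.svd(b-c);print(n,'bar',len(b),c.round(4),'dir',v[0].round(3),'ext',np.percentile((b-c)@v[0],[1,99]).round(4),'max z',b[:,2].max().round(3))
    k=R&(g<60)&(W[...,0]>.6)&(W[...,2]>.05)&(W[...,2]<.16)
    p=W[k]
    for _ in range(5):
        c=p.mean(0);u,s,v=np.linalg.svd(p-c);nn=v[2]*np.sign(v[2,2]);p=p[np.abs((p-c)@nn)<.006]
    print('table',len(p),c.round(4),'n',nn.round(3),'tilt',np.degrees(np.arccos(nn[2])).round(1),'yaw x axis',np.degrees(np.arctan2(-nn[1],-nn[0])).round(1))
    k=R&(W[...,2]>.004)&(W[...,2]<.02)
    # base plate
    r=cv2.minAreaRect(W[k][:,:2].astype(np.float32)*1000);print('base',r)
E
python3 m.py
```

```text
scene bar 167 [ 0.535  -0.0105  0.2084] dir [-0.987 -0.16  -0.027] ext [-0.0342  0.0311] max z 0.215
table 672 [ 0.6484 -0.041   0.1008] n [-0.103  0.472  0.876] tilt 28.9 yaw x axis -77.7
base ((619.980224609375, -39.94659423828125), (259.818603515625, 200.02488708496094), 0.03831362724304199)
top bar 122 [ 0.5369 -0.0032  0.2103] dir [-0.98  -0.195 -0.026] ext [-0.0335  0.0329] max z 0.217
table 1086 [ 0.6502 -0.0416  0.1023] n [-0.1    0.478  0.873] tilt 29.2 yaw x axis -78.2
base ((620.001953125, -39.991607666015625), (259.73663330078125, 199.9554901123047), 0.019362203776836395)
```

```bash
cat > t.py <<'E'
from h import *
y=np.radians(-78);sx=np.array([np.cos(y),np.sin(y),0]);sy=np.array([-sx[1],sx[0],0]);e=np.array([0,0,1.])
a=-.5*sx+np.sqrt(.75)*e;hx=np.sqrt(.75)*sx+.5*e
C=np.array([.536,-.0075,.2035])
def Rt(tw=0):
    r=Rn.from_rotvec(a*tw); return Rn.from_matrix(np.c_[np.cross(hx,-a),hx,-a]).__rmul__(r) if 0 else r*Rn.from_matrix(np.c_[np.cross(hx,-a),hx,-a])
def to(p,tw=0):
    o=readout.get_obs();print('shift mm',((p-o['position'])*1000).round(1),'dr deg',np.degrees((Rt(tw)*Rn.from_rotvec(o['ee_rot']).inv()).as_rotvec()).round(1),'q',np.round(o['q'],2),'t',round(float(o['time']),2),'F',np.round(o['force'],1))
E
python3 -c "
from t import *
print(a,hx)
to(C+.134*a)"
```

```text
[-0.10395585  0.4890738   0.8660254 ] [ 0.18005681 -0.84710067  0.5       ]
shift mm [337.1 706.9  16.3] dr deg [-29.2  -7.3  -3.8] q [ 1.14  0.43  0.07  1.61 -0.03  1.11 -0.07] t 0.1 F [-0.4 -0.2 -0. ]
```

>>> send_rows(steps=[{"translation": [20, 50, 20], "dr": [0, 0, 0], "jaw": -1}, {"translation": [45, 100, 40], "dr": [0, 0, 0], "jaw": -1}, {"translation": [70, 150, 60], "dr": [0, 0, 0], "jaw": -1}, {"translation": [95, 200, 70], "dr": [-3, 0, 0], "jaw": -1}, {"translation": [120, 250, 80], "dr": [-6, -1, 0], "jaw": -1}, {"translation": [145, 300, 80], "dr": [-9, -2, -1], "jaw": -1}, {"translation": [170, 350, 80], "dr": [-12, -3, -1], "jaw": -1}, {"translation": [195, 400, 80], "dr": [-15, -4, -2], "jaw": -1}])

```text
time: 1.1
position: [0.3804, -0.2473, 0.3841]
ee_rot: [2.849, 0.347, 0.049]
force: [0.3, -0.6, 0.1]
grip_width: 0.0853
gripper_force: 0.0
```

>>> send_rows(steps=[{"translation": [20, 50, -5], "dr": [-2, -1, 0], "jaw": -1}, {"translation": [40, 100, -10], "dr": [-4, -1, 0], "jaw": -1}, {"translation": [60, 150, -20], "dr": [-6, -2, -1], "jaw": -1}, {"translation": [80, 200, -30], "dr": [-8, -2, -1], "jaw": -1}, {"translation": [105, 250, -40], "dr": [-10, -3, -1], "jaw": -1}, {"translation": [125, 280, -50], "dr": [-12, -3, -2], "jaw": -1}, {"translation": [142, 307, -64], "dr": [-14, -3, -2], "jaw": -1}, {"translation": [142, 307, -64], "dr": [-14, -3, -2], "jaw": -1}])

```text
time: 2.1
position: [0.5224, 0.0602, 0.318]
ee_rot: [2.609, 0.278, 0.065]
force: [-0.2, -0.4, -0.0]
grip_width: 0.0847
gripper_force: 0.0
```

```bash
python3 -c "
from t import *
to(C+.134*a)
im,d,W=cloud('wrist');cv2.imwrite('pics/w1.png',im[...,::-1]);np.savez('wrist.npz',im=im,W=W)
g=im.astype(int).max(-1)
k=(g<70)&(np.linalg.norm(W-C,axis=-1)<.06)&(np.abs((W-C)@a)<.02)
p=W[k];c=p.mean(0);u,s,v=np.linalg.svd(p-c);print(len(p),c.round(4),v[0].round(3),np.percentile((p-c)@v[0],[1,99]).round(4),np.percentile((p-C)@a,[2,50,98]).round(4),np.percentile((p-C)@hx,[2,50,98]).round(4),np.percentile((p-C)@sy,[2,50,98]).round(4))
"
```

```text
shift mm [-0.3 -2.2  1.6] dr deg [-0.2 -0.4 -0.1] q [ 0.14  0.29 -0.74  1.91  0.7   1.31 -2.24] t 2.1 F [-0.2 -0.4 -0. ]
2222 [ 0.5416 -0.0021  0.2096] [-0.985 -0.174 -0.003] [-0.0314  0.0359] [0.0031 0.0077 0.0093] [-0.0071 -0.0005  0.0063] [-0.0283  0.0076  0.0375]
```

View pics/w1.png

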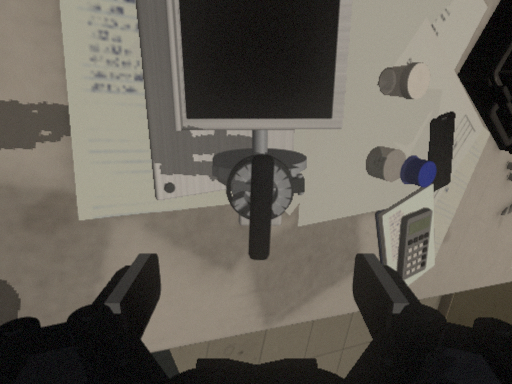

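The wrist view shows the bar centred near (260,205) between the fingers, over the toothed collar, so the approach line is right. I'll correct 5 mm along the bar, go down and grip.

>>> send_rows(steps=[{"translation": [5, -3, 2], "dr": [0, 0, 0], "jaw": -1}, {"translation": [8, -14, -20], "dr": [0, 0, 0], "jaw": -0.5}, {"translation": [10, -27, -44], "dr": [0, 0, 0], "jaw": -0.4}, {"translation": [13, -40, -68], "dr": [0, 0, 0], "jaw": -0.4}, {"translation": [13, -40, -68], "dr": [0, 0, 0], "jaw": 0}, {"translation": [13, -40, -68], "dr": [0, 0, 0], "jaw": 1}, {"translation": [13, -40, -68], "dr": [0, 0, 0], "jaw": 1}, {"translation": [13, -40, -68], "dr": [0, 0, 0], "jaw": 1}], newtons=70)

```text
time: 3.15
position: [0.5348, 0.0206, 0.2525]
ee_rot: [2.611, 0.276, 0.07]
force: [-5.3, 13.0, -5.8]
grip_width: 0.0127
gripper_force: 68.8
```

>>> send_rows(steps=[{"translation": [0, 0, 0], "dr": [0, 0, 0], "jaw": 1}, {"translation": [0, 0, 0], "dr": [0, 0, 0], "jaw": 1}, {"translation": [0, 0, 0], "dr": [0, 0, 0], "jaw": 1}])

```text
time: 3.52
position: [0.5348, 0.0205, 0.2524]
ee_rot: [2.611, 0.276, 0.07]
force: [-5.4, 12.4, -5.1]
grip_width: 0.0128
gripper_force: 68.9
```

```bash
sed -i 's/^C=.*/C=np.array([.541,-.0065,.2035])/' t.py; python3 -c "
from t import *
to(C+.054*a); print(np.array([.018,.022,.024])[:,None]*a*1000)
print(np.degrees(a))
"
```

```text
shift mm [ 0.6 -0.6 -2.2] dr deg [-0.3 -0.2 -0. ] q [ 0.17  0.37 -0.69  1.98  0.79  1.19 -2.29] t 3.52 F [-5.4 12.4 -5.1]
[[-1.87120522  8.80332841 15.58845727]
 [-2.2870286  10.75962361 19.05255888]
 [-2.49494029 11.73777121 20.78460969]]
[-5.9562312  28.02186463 49.61960059]
```

>>> send_rows(steps=[{"translation": [-1, 4, 4], "dr": [0, 0, 0], "jaw": 1}, {"translation": [-2, 7, 9], "dr": [0, 0, 0], "jaw": 1}, {"translation": [-2, 10, 14], "dr": [0, 0, 0], "jaw": 1}, {"translation": [-3, 12, 19], "dr": [0, 0, 0], "jaw": 1}, {"translation": [-3, 12, 19], "dr": [0, 0, 0], "jaw": 1}, {"translation": [-3, 12, 19], "dr": [0, 0, 0], "jaw": 1}])

```text
time: 4.28
position: [0.5321, 0.031, 0.2709]
ee_rot: [2.61, 0.274, 0.069]
force: [4.5, 6.5, -18.3]
grip_width: 0.0126
gripper_force: 68.2
```

```bash
python3 -c "
from t import *
to(C+.076*a); o=readout.get_obs();print(o['grip_width'],a@o['force'],hx@o['force'],sy@o['force'],(o['position']-np.array([.5348,.0205,.2524]))@a)
"
```

```text
shift mm [ 1.  -0.3 -1.6] dr deg [-0.2 -0.2  0.1] q [ 0.16  0.35 -0.7   1.96  0.76  1.23 -2.28] t 4.28 F [  4.5   6.5 -18.3]
0.012560367276866255 -13.126534619281331 -13.797491433820149 5.73151165704834 0.021418974763073813
```

>>> send_rows(steps=[{"translation": [0, 0.5, 0], "dr": [-0.7, 3.4, 6.1], "jaw": 1}, {"translation": [0, 1, 0], "dr": [-1.5, 6.8, 12.1], "jaw": 1}, {"translation": [0, 1, 0], "dr": [-2.2, 10.3, 18.2], "jaw": 1}, {"translation": [0, 1, 0], "dr": [-2.9, 13.7, 24.2], "jaw": 1}, {"translation": [0, 1, 0], "dr": [-3.6, 17.1, 30.3], "jaw": 1}, {"translation": [0, 1, 0], "dr": [-4.2, 19.6, 34.6], "jaw": 1}, {"translation": [0, 1, 0], "dr": [-4.2, 19.6, 34.6], "jaw": 1}])

```text
time: 5.15
position: [0.5318, 0.0322, 0.2705]
ee_rot: [2.364, 1.154, -0.177]
force: [2.2, 10.2, -18.9]
grip_width: 0.0127
gripper_force: 68.3
```

```bash
cat >> t.py <<'E'
def st():
    o=readout.get_obs();r=(Rn.from_rotvec(o['ee_rot'])*Rt(0).inv()).as_rotvec();d=o['position']-C;f=o['force']
    print('t %.2f twist deg %.1f off %.1f pull mm %.1f offhx %.1f offsy %.1f'%(o['time'],np.degrees(r@a),np.degrees(np.linalg.norm(r-(r@a)*a)),(d@a-.0558)*1000,d@hx*1000,d@sy*1000),'F a,hx,sy',np.round([f@a,f@hx,f@sy],1),'torque a %.2f'%(o['wrist_torque']@a),'q',np.round(o['q'],2),'w %.4f'%o['grip_width'])
E
python3 -c "
from t import *
st()"
```

```text
t 5.15 twist deg 40.1 off 0.3 pull mm 22.1 offhx -0.9 offsy -0.9 F a,hx,sy [-11.7 -17.7   4.2] torque a -0.02 q [ 0.23  0.37 -0.79  1.96  0.79  1.26 -1.61] w 0.0127
```

>>> send_rows(steps=[{"translation": [0, 0, 0], "dr": [-0.7, 3.4, 6.1], "jaw": 1}, {"translation": [0, 0, 0], "dr": [-1.5, 6.8, 12.1], "jaw": 1}, {"translation": [0, 0, 0], "dr": [-1.9, 8.8, 15.6], "jaw": 1}, {"translation": [0.2, -1, -2], "dr": [-1.9, 8.8, 15.6], "jaw": 1}, {"translation": [0.5, -2.5, -4.4], "dr": [-1.9, 8.8, 15.6], "jaw": 1}, {"translation": [0.5, -2.5, -4.4], "dr": [-1.9, 8.8, 15.6], "jaw": 1}])

```text
time: 5.9
position: [0.532, 0.0306, 0.2668]
ee_rot: [2.167, 1.518, -0.282]
force: [-6.6, 14.0, -7.4]
grip_width: 0.0126
gripper_force: 70.3
```

```bash
python3 -c "
from t import *
st()"
```

```text
t 5.90 twist deg 58.1 off 0.2 pull mm 18.0 offhx -1.4 offsy -1.1 F a,hx,sy [  1.1 -16.7  -3.6] torque a 0.01 q [ 0.26  0.39 -0.83  1.96  0.82  1.27 -1.31] w 0.0126
```

On the land (18.0 mm, spring load gone). Twisting on while feeling for the drop.

>>> send_rows(steps=[{"translation": [0.1, -0.5, -0.9], "dr": [-0.3, 1.5, 2.6], "jaw": 1}, {"translation": [0.1, -0.5, -0.9], "dr": [-0.6, 2.9, 5.2], "jaw": 1}, {"translation": [0.1, -0.5, -0.9], "dr": [-0.9, 4.4, 7.8], "jaw": 1}, {"translation": [0.1, -0.5, -0.9], "dr": [-0.9, 4.4, 7.8], "jaw": 1}])

```text
time: 6.4
position: [0.532, 0.0302, 0.2659]
ee_rot: [2.05, 1.693, -0.334]
force: [-8.2, 15.0, -8.3]
grip_width: 0.0125
gripper_force: 70.3
```

```bash
python3 -c "
from t import *
st()"
```

```text
t 6.40 twist deg 67.1 off 0.2 pull mm 17.1 offhx -1.5 offsy -1.2 F a,hx,sy [  1.  -18.3  -4.9] torque a -0.14 q [ 0.28  0.39 -0.86  1.96  0.83  1.27 -1.16] w 0.0125
```

>>> send_rows(steps=[{"translation": [-0.4, 1.7, -1], "dr": [0, 0, 0], "jaw": 1}, {"translation": [-0.4, 1.7, -1], "dr": [0, 0, 0], "jaw": 1}, {"translation": [-0.3, 1.2, -1.9], "dr": [0, 0, 0], "jaw": 1}, {"translation": [-0.3, 1.2, -1.9], "dr": [0, 0, 0], "jaw": 1}])

```text
time: 6.9
position: [0.532, 0.0305, 0.265]
ee_rot: [2.05, 1.689, -0.334]
force: [-9.3, 11.5, 5.7]
grip_width: 0.0125
gripper_force: 71.8
```

```bash
python3 -c "
from t import *
st()"
```

```text
t 6.90 twist deg 67.0 off 0.3 pull mm 16.5 offhx -2.2 offsy -1.1 F a,hx,sy [11.5 -8.6 -6.7] torque a 0.02 q [ 0.27  0.4  -0.85  1.96  0.83  1.28 -1.17] w 0.0125
```

>>> send_rows(steps=[{"translation": [-0.1, 0.5, 0.5], "dr": [-0.3, 1.5, 2.6], "jaw": 1}, {"translation": [-0.1, 0.5, 0.5], "dr": [-0.5, 2.4, 4.3], "jaw": 1}, {"translation": [-0.1, 0.5, 0.5], "dr": [-0.5, 2.4, 4.3], "jaw": 1}])

```text
time: 7.28
position: [0.5318, 0.0297, 0.264]
ee_rot: [1.981, 1.78, -0.364]
force: [-4.7, 3.8, -13.8]
grip_width: 0.0126
gripper_force: 68.8
```

```bash
python3 -c "
from t import *
st()"
```

```text
t 7.28 twist deg 71.9 off 0.3 pull mm 15.2 offhx -2.1 offsy -1.4 F a,hx,sy [ -9.6 -10.9  -3.8] torque a 0.01 q [ 0.28  0.4  -0.87  1.96  0.83  1.28 -1.08] w 0.0126
```

It dropped: the pull now carries spring load at 15 mm, below the land. Twisting 5° further in and lowering.

>>> send_rows(steps=[{"translation": [0, 0, 0], "dr": [-0.5, 2.4, 4.3], "jaw": 1}, {"translation": [0.1, -0.7, -1.3], "dr": [-0.5, 2.4, 4.3], "jaw": 1}, {"translation": [0.3, -1.5, -2.6], "dr": [-0.5, 2.4, 4.3], "jaw": 1}, {"translation": [0.4, -2, -3.5], "dr": [-0.5, 2.4, 4.3], "jaw": 1}, {"translation": [0.4, -2, -3.5], "dr": [-0.5, 2.4, 4.3], "jaw": 1}])

```text
time: 7.9
position: [0.5322, 0.0283, 0.2613]
ee_rot: [1.908, 1.869, -0.39]
force: [-11.5, 8.1, -0.1]
grip_width: 0.0126
gripper_force: 71.2
```

```bash
python3 -c "
from t import *
st()"
```

```text
t 7.90 twist deg 76.9 off 0.3 pull mm 12.2 offhx -2.2 offsy -1.4 F a,hx,sy [ 5.1 -8.9 -9.6] torque a -0.01 q [ 0.29  0.41 -0.88  1.97  0.84  1.28 -1.01] w 0.0126
```

>>> send_rows(steps=[{"translation": [0, 0, 0], "dr": [0, 0, 0], "jaw": 0.3}, {"translation": [0, 0, 0], "dr": [0, 0, 0], "jaw": 0}, {"translation": [0, 0, 0], "dr": [0, 0, 0], "jaw": -0.2}, {"translation": [0, 0, 0], "dr": [0, 0, 0], "jaw": -0.2}, {"translation": [-2, 11, 19], "dr": [0, 0, 0], "jaw": -0.2}, {"translation": [-5, 24, 43], "dr": [0, 0, 0], "jaw": -0.2}, {"translation": [-9, 44, 78], "dr": [0, 0, 0], "jaw": -0.2}, {"translation": [-9, 44, 78], "dr": [0, 0, 0], "jaw": -0.2}])

```text
time: 8.9
position: [0.524, 0.0745, 0.3423]
ee_rot: [1.905, 1.87, -0.383]
force: [0.6, 0.1, -0.5]
grip_width: 0.0515
gripper_force: 0.0
```

```bash
python3 -c "
from t import *
st()
im,d,W=cloud('wrist');cv2.imwrite('pics/w2.png',im[...,::-1])
g=im.astype(int).max(-1)
k=(g<70)&(np.linalg.norm(W-C-.012*a,axis=-1)<.06)&(np.abs((W-C-.012*a)@a)<.025)
p=W[k];c=p.mean(0);u,s,v=np.linalg.svd(p-c);print(len(p),'bar angle',np.degrees(np.arctan2(-v[0]@hx,v[0]@sy)),'pull',(np.percentile((p-C)@a,[2,50,98])*1000-8).round(1))
"
```

```text
t 8.90 twist deg 76.9 off 0.3 pull mm 105.8 offhx -2.3 offsy 0.2 F a,hx,sy [-0.4 -0.2  0.6] torque a -0.04 q [ 0.27  0.32 -0.93  1.87  0.74  1.41 -0.94] w 0.0515
1883 bar angle 77.0665244002534 pull [ 6.3 11.5 13.1]
```

View pics/w2.png

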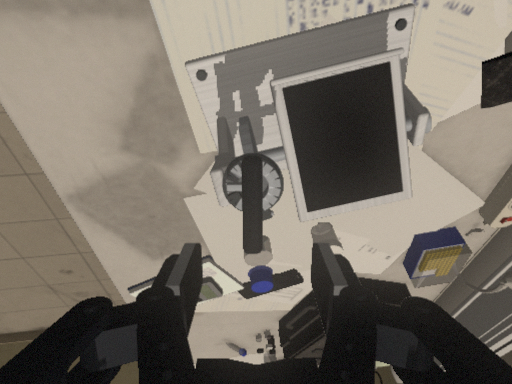

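Parked: bar along (252,200) in the view, measured 77° and about 11.5 mm out. Now I move to the raised edge.

>>> send_rows(steps=[{"translation": [10, -10, 15], "dr": [4, 1, 0], "jaw": 1}, {"translation": [35, -45, 15], "dr": [9, 2, 0], "jaw": 1}, {"translation": [65, -85, 10], "dr": [15, 3, 0], "jaw": 1}, {"translation": [95, -125, 0], "dr": [20, 4, 0], "jaw": 1}, {"translation": [120, -150, -20], "dr": [25, 5, 0], "jaw": 1}, {"translation": [138, -172, -50], "dr": [29.3, 6.2, 0], "jaw": 1}, {"translation": [138, -172, -80], "dr": [29.3, 6.2, 0], "jaw": 1}, {"translation": [138, -172, -87], "dr": [29.3, 6.2, 0], "jaw": 1}])

```text
time: 9.95
position: [0.6607, -0.1009, 0.2493]
ee_rot: [-2.243, -2.199, 0.01]
force: [0.5, -0.2, 0.0]
grip_width: -0.0002
gripper_force: 0.0
```

```bash
python3 -c "
from t import *
o=readout.get_obs();M=Rn.from_rotvec(o['ee_rot']).as_matrix();print(o['position'],M[:,2],o['position']+.073*M[:,2],o['force'],o['grip_width'],o['q'])
im,d,W=cloud('scene');cv2.imwrite('pics/s2.png',cv2.resize(im[140:280,170:350,::-1],None,fx=3,fy=3))
"
```

```text
[ 0.66068307 -0.10090118  0.24927823] [-0.00491459 -0.00401709 -0.99997985] [ 0.66032431 -0.10119443  0.1762797 ] [ 0.53440642 -0.22466529  0.03718614] -0.00020935658970755916 [ 0.66004059  0.61440489 -0.87538552  1.62783317  0.51048855  1.14847353
 -0.36330123]
```

View pics/s2.png

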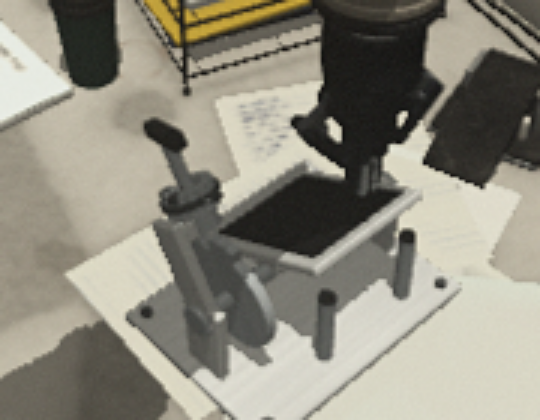

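The plunger is turned and parked, and the shut fingers stand over the raised edge (365,180 in the crop). Pressing down.

>>> send_rows(steps=[{"translation": [0, 0, -20], "dr": [0, 0, 0], "jaw": 1}, {"translation": [0, 0, -38], "dr": [0, 0, 0], "jaw": 1}, {"translation": [1, -2, -46], "dr": [0, 0, 0], "jaw": 1}, {"translation": [2, -5, -52], "dr": [0, 0, 0], "jaw": 1}, {"translation": [3, -8, -58], "dr": [0, 0, 0], "jaw": 1}, {"translation": [4, -11, -64], "dr": [0, 0, 0], "jaw": 1}, {"translation": [4, -13, -69], "dr": [0, 0, 0], "jaw": 1}, {"translation": [4, -14, -72], "dr": [0, 0, 0], "jaw": 1}])

```text
time: 11.0
position: [0.6663, -0.1154, 0.1802]
ee_rot: [2.24, 2.195, -0.007]
force: [1.3, -5.4, 7.2]
grip_width: -0.0002
gripper_force: 3.3
```

>>> send_rows(steps=[{"translation": [0, 0, -1], "dr": [0, 0, 0], "jaw": 1}, {"translation": [0, 0, -2], "dr": [0, 0, 0], "jaw": 1}, {"translation": [0, 0, -3], "dr": [0, 0, 0], "jaw": 1}, {"translation": [0, 0, -3], "dr": [0, 0, 0], "jaw": 1}])

```text
time: 11.5
position: [0.6663, -0.1152, 0.1773]
ee_rot: [2.24, 2.196, -0.006]
force: [1.3, -2.9, 4.9]
grip_width: -0.0004
gripper_force: 2.2
```

>>> send_rows(steps=[{"translation": [0, 0, -1], "dr": [0, 0, 0], "jaw": 1}, {"translation": [0, 0, -2], "dr": [0, 0, 0], "jaw": 1}, {"translation": [0, 0, -3], "dr": [0, 0, 0], "jaw": 1}, {"translation": [0, 0, -3], "dr": [0, 0, 0], "jaw": 1}])

```text
time: 12.0
position: [0.6664, -0.1155, 0.1746]
ee_rot: [2.24, 2.195, -0.007]
force: [-0.4, -6.3, 10.3]
grip_width: -0.0001
gripper_force: 5.1
```

>>> send_rows(steps=[{"translation": [0, 0, -1], "dr": [0, 0, 0], "jaw": 1}, {"translation": [0, 0, -2], "dr": [0, 0, 0], "jaw": 1}, {"translation": [0, 0, -2], "dr": [0, 0, 0], "jaw": 1}])

```text
time: 12.38
position: [0.6665, -0.1154, 0.1744]
ee_rot: [2.24, 2.194, -0.007]
force: [-10.2, -5.8, 32.5]
grip_width: 0.0002
gripper_force: 16.6
```

On the stop (32 N, no further travel). Retreat and check.

>>> send_rows(steps=[{"translation": [0, 0, 10], "dr": [0, 0, 0], "jaw": 1}, {"translation": [0, 0, 50], "dr": [0, 0, 0], "jaw": 1}, {"translation": [0, -30, 100], "dr": [0, 0, 0], "jaw": 1}, {"translation": [0, -70, 140], "dr": [0, 0, 0], "jaw": 1}, {"translation": [0, -100, 160], "dr": [0, 0, 0], "jaw": 1}, {"translation": [0, -100, 160], "dr": [0, 0, 0], "jaw": 1}, {"translation": [0, -100, 160], "dr": [0, 0, 0], "jaw": 1}])

```text
time: 13.25
position: [0.6655, -0.2136, 0.3312]
ee_rot: [2.241, 2.199, -0.007]
force: [0.5, 0.3, 0.4]
grip_width: -0.0001
gripper_force: 0.0
```

```bash
python3 -c "
from t import *
for n in('scene','top'):
    im,d,W=cloud(n);np.savez(n+'.npz',im=im,W=W)
    if n=='scene': cv2.imwrite('pics/s3.png',cv2.resize(im[140:280,170:350,::-1],None,fx=3,fy=3))
o=readout.get_obs();print(o['position'],o['force'],np.abs(o['joint_vel']).max())
"; python3 m.py
```

```text
[ 0.66559444 -0.21308034  0.33100545] [0.34898641 0.69533895 0.31046347] 0.0038385983198864528
scene bar 74 [ 0.5325 -0.0064  0.2221] dir [-0.014 -0.873  0.488] ext [-0.0372  0.0262] max z 0.238
table 1472 [ 0.6513 -0.059   0.1047] n [0.001 0.001 1.   ] tilt 0.1 yaw x axis -136.6
base ((619.8910522460938, -40.03583526611328), (259.7328796386719, 199.90431213378906), 0.003350881626829505)
top bar 93 [0.5358 0.0021 0.2225] dir [-0.025 -0.88   0.475] ext [-0.0348  0.03  ] max z 0.238
table 1200 [ 0.6522 -0.0514  0.1046] n [ 0.01  -0.002  1.   ] tilt 0.6 yaw x axis 166.4
base ((620.0240478515625, -39.93446350097656), (199.78990173339844, 259.8140869140625), 89.97504425048828)
```

View pics/s3.png

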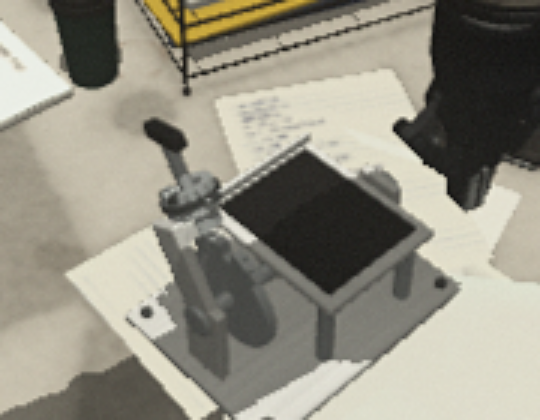

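The table lies flat on its posts, the handle is still parked at (165,135), and the arm is clear.

```bash
python3 -c "
from h import *
print(robot.job_done())"
```

```text
the job is handed in; nothing more can be done
None
```

The job is handed in: the plunger is parked in its rest notch (about 12 mm out, 77° twist), the table is flat on its stop (within 0.6° in both cameras), the arm is clear, and no move went near the cup, bottle or pot; the judge's verdict was not shown.

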